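# Wedge up the filing plate and hold it

### The job

Secure the brass plaque on the hinged filing plate by turning the turnbutton fully across it; then slide the wooden wedge, thin end first, along the channel of the stand and under the front edge of the plate until that edge just lifts off its rests, by about 3 mm. Finish while still holding the wedge in the gripper, flat on the stand's base, with the plate resting on the wedge. Raise the plate with nothing but the wedge, and leave the other things on the bench where they are.

Things in the scene. Friction and masses are not known exactly. Their poses are not given: they have to be found in the camera images.
- stand: fixed filing stand: wooden board 255 x 150 x 10 mm on the table, bearing a hinged aluminium plate. Origin on the table, mid-width, 165 mm from the board's front end, 90 mm from its rear; x points front (channel) to rear (hinge), z up. From x -165 to -80 mm two metal rails, 7 mm high and 8 mm wide, stand on the board; the channel between them, along x, is 38 mm wide, centred on y = 0
- bench_plate (a joint): angle of the hinged plate in rad: 0 lying on its rests, growing as its front edge rises (0.02 rad is 3 mm of lift). Hinge axis along y at stand x = +75 mm, 150 mm behind the front edge. Only its own weight holds it down, 2 to 5 N at the front edge; it falls back when not supported
- plate_edge (a point): middle of the plate's lower front edge: stand x = -75 mm, y = 0, 22 mm above the table while down, 12 mm above the board; the wedge goes in below it along stand +x. The plate is 142 mm long (x -75 to +67 mm), 130 mm wide, 10 mm thick, its top 32 mm above the table; it lies on two rests near its front corners (|y| 45 to 65 mm)
- turnbutton (a joint): angle of the turnbutton on the plate in rad: 0 when its long arm points to the plate's front edge (stand -x), growing clockwise seen from above; 1.57 when the arm lies square across the plaque (pointing to stand +y); stop at 1.62. It moves stiffly (0.05 N m) and stays where it is left
- turnbutton_pivot (a point): turnbutton: dark steel bar 57 mm long, 12 mm wide, 14 mm high, turning about an upright pivot; its underside is 5 mm above the plate's top, its top 19 mm above the plate (51 mm above the table). This point is on the pivot axis at the bar's top, at stand x = 0, y = -27 mm; the long arm reaches 45 mm from it, the other end 12 mm
- turnbutton_tip (a point): the end of the turnbutton's long arm, at the height of the bar's top, 45 mm from the pivot
- plaque: loose brass plaque 60 x 50 x 3 mm lying on the plate between three 3 mm high ledges, centred at stand x = 0, y = +20 mm; origin under its centre
- wedge: loose dark wooden wedge 110 mm long (x), 26 mm wide (y), flat underside, about 50 g. Origin at the centre of the underside, x towards the thin end (nose). Height 4 mm at the nose (x = +55 mm), rising evenly, 1 in 5, to 20 mm at x = -25 mm, then flat to the tail at x = -55 mm. On the board it meets the plate's edge when its nose is 40 mm past it; at 55 mm it has lifted it 3 mm
- wedge_fin_top (a point): centre of the top of the wedge's grip fin, which stands upright on its tail: 26 mm long (x), 12 mm thick (y), from 20 to 54 mm above the wedge's underside, centred at wedge x = -40 mm (95 mm behind the nose)
- wedge_nose (a point): middle of the wedge's thin end, at its underside
- spare_block: bystander: plain dark wooden block 80 x 28 x 20 mm without taper or fin; origin under its centre
- file_tool: bystander: needle tool with wooden handle, 180 mm long, lying on the table at the robot's side
- paste_jar: bystander: small jar, 52 mm across, 50 mm high; origin under its centre
- bench_hammer: bystander: small hammer, 220 mm long, lying on the table
- ring_clamp: bystander: wooden ring clamp 120 x 31 x 19 mm lying beside the stand on its -y side; origin under its centre
- ring_blank: bystander: brass ring 24 mm across, 6 mm high, on the table beside the stand's channel; origin under its centre
- ring_blank2: bystander: brass ring 27 mm across, 5 mm high, on the table near the other ring; origin under its centre
Things that resemble listed ones, but are neither listed nor needed, are in the scene too. What is shaped like the wedge but blue or orange is not meant.

How it is judged:
On the way:
1. the turnbutton lies across the plaque (within 0.22 rad of square) while the plate is still down on its rests (value of joint turnbutton above 1.35 rad and value of joint bench_plate below 0.006 rad), for 0.2 s.
At the end, for the whole second after the job is handed in: Turnbutton over 1.35 rad, plaque within 8 mm of its place; plate edge 1.2 to 6.3 mm off its rests (0.008 to 0.042 rad), pressing over 0.5 N on the wedge, which lies flat on the base, within 10 mm of the channel's centre line, held by the fingers (over 1 N), which do not touch the plate; all still (value of joint turnbutton above 1.35 rad and value of joint bench_plate between 0.008 and 0.042 rad and contact force between wedge and bench_plate above 0.5 N and contact force between the fingers and wedge above 1 N and contact force between each of the fingers, the arm and bench_plate below 0.3 N and z of wedge in the frame of stand below 0.0135 m and angle between wedge's own z axis and vertical below 0.08 rad and y of wedge in the frame of stand between -0.01 and 0.01 m and angle between the x axis of wedge and the x axis of stand, either way round below 0.25 rad and x of wedge_nose in the frame of stand above -0.045 m and x of plaque in the frame of stand between -0.008 and 0.008 m and y of plaque in the frame of stand between 0.012 and 0.028 m and linear speed of wedge below 0.01 m/s and velocity of joint bench_plate between -0.05 and 0.05 rad/s); the arm keeps its last pose, push and grip.
It fails at once if the robot itself raises the plate (touching plate or turnbutton while its edge is over 4 mm up) (value of joint bench_plate above 0.027 rad and contact force between any of the fingers, the arm and bench_plate above 1 N).
It fails at once if a bystander (block, needle tool, jar, hammer, clamp or ring) is shifted by more than 30 mm (distance of any of spare_block, file_tool, paste_jar, bench_hammer, ring_clamp, ring_blank, ring_blank2 from where it was at the start of the episode above 0.03 m).
It also fails if it takes over 58 s, if anything falls off the work surface, if the arm or the gripper's body presses on something with over 40 N, if the wrist force passes 120 N, or if a joint passes its speed limit or range.

### The arm

A 7-joint arm with a two-finger parallel gripper is mounted at the origin on the work surface. World frame = base frame: x ahead of the robot, y to its left, z up, the work surface at z = 0. Lengths are in m, angles in rad, forces in N, time in s.
With the tool pointing down it reaches from about 0.4 to 0.85 m from the base axis. Payload 4.5 kg.
Tool frame: the origin (TCP) lies on the front face of the gripper's body, between the roots of the fingers; the fingertips stand 73 mm ahead of it and the grasp point (between the pads) lies 54 mm ahead of it; z points along the fingers, y is the line along which they close (so a half turn about z gives the same grasp; the last joint's range is limited). The gripper opens to 85 mm and grips with 20 to 120 N. Pads are 22 mm wide; open, the fingers measure 114 mm over their backs; the gripper's body (76 mm by 85 mm) begins 54 mm behind the grasp point. The pads swing forward as they close: fully open they stand 13 mm farther back than shut.
Start: joints at [-1.258, 0.689, -0.195, 1.565, 0.157, 0.902, -0.215], TCP at [0.172, 0.601, 0.304] pointing down, gripper open.
Joint ranges: [-3.01, 3.01], [-0.46, 2.08], [-1.47, 1.51], [0.13, 2.56], [-1, 4.14], [0.04, 2.09], [-2.66, 2.66]. Speed limits (rad/s): [2.57, 2.57, 3.14, 3.14, 3.14, 3.14, 3.14].

### API

Orientations are given as a unit quaternion [x, y, z, w].
In Python, from workcell import arm, imaging, cut_out gives the robot as it stands.
- The arm moves only by the shell command python3 -m inch 'ROWS' [FORCE]. ROWS is JSON, a list of rows, each a list of 3 entries, a list of its own where there are three numbers: the shift along the world's x, y, z scaled (see below), then the turn, a rotation vector about the world's x, y, z scaled (see below), then the closure in counts, from 0 (fully open) to 255 (shut). In form: [[[tx, ty, tz], [wx, wy, wz], gripper], ...]. A call has 1 to 10 rows; each row is the pose to reach, as a shift and turn from the pose commanded when the call began; what a row does not reach only later rows make up. The controller multiplies each number of a shift by 0.8 m and each number of a turn by 90 degrees. A row lasts 1/10 s, in which the tool goes at most 50 mm and 8.59 degrees, less where a joint would pass 70% of its speed; a pose out of reach is approached as far as the arm can. A call with a number of a shift or a turn outside -1 to 1 is refused whole. A call with a gripper value outside its range is refused whole. The fingers move at their own pace and stop on an object; FORCE is the grip in N (left out, the last holds). Time passes only in rows, so rows that repeat a pose let the fingers close. It gives the time, the measured TCP pose, the force, the opening and the grip force at its end, in the units of the state.
- arm.state(): the state, without advancing time (a new reading comes with each control period).
- imaging.grab_frame(name): name is "scene" or "side" or "wrist"; returns (picture, depth): 384x512x3 uint8, red, green, blue; 384x512 float32, m along the optical axis (not along the pixel's ray), 0 where there is no reading.
- imaging.get_calibration(name): a dict with "fov_y" (degrees; the focal length in pixels is half the picture's height over the tangent of half this angle, whatever the lens; pixels are square), "cx", "cy" (the principal point, pixels), "k1" (the pictures are not rectified: a ray, as slopes to the right and down, at radius r is drawn at 1 + k1 r^2 times it, then the intrinsics apply), "position" and "rotation" of the camera in the world; the wrist camera has in their place "hand_eye" (4x4, takes a point from camera to tool coordinates, whose origin is the TCP and whose axes are the flange's). Camera axes: x right, y up, looking along -z (the intrinsics and any distortion apply to the point x, -y, -z); pixel columns grow to the right and rows downward; lengths in m; the calibration is good to about 2 mm. A picture is of the moment at which its call begins: read the wrist's pose just before it. get_calibration takes no time and is no camera call.
- arm.hand_in(): hands the job in; it is judged then, once.
Trained networks look in the newest picture that a camera, given by its name, has taken for a name from the list of things; names that differ only in an ending like _2 or _b are one class to them, and where a whole thing is asked for, a point or a joint stands for the part that bears it (a point fixed in the world has none). Each returns a list of dicts, best first, with "confidence" (0 to 1); they miss things now and then, are a little off and sometimes report something else, mostly with a low value. They report only what shows in the picture. A call takes as long as a camera call. They do not tell look-alikes from the thing itself.
- cut_out(camera, target): "mask" (384x512 bool, what is visible of it) and "bbox" ([left, top, right, bottom] in pixels, round what is visible of it).
The state is a dict: "time": time; "joint_positions": joint angles; "dq": joint speeds; "joint_efforts": joint torques, N m; "ee_pos": TCP position; "tool_rot": TCP orientation; "ft_force": force on the tool from outside, world axes, zero at the start; "torque": the same for the moment, N m; "width": finger opening in m; "gripper_force": force on a finger pad.
Only numpy, scipy, OpenCV 4.12 (cv2) and the standard library are available. Lean on these libraries where they do the work, as an engineer would, in place of code of your own. Each camera call takes 0.05 s, during which the arm holds its last target. There are 200 camera calls.

## Working session

There is one attempt and no reset: what is moved stays moved. The work goes in short steps, Python scripts to look and compute and a shell command to move; the robot and the scene stay as the last step left them, time stands still between calls to the robot, and variables do not carry over. Pictures are saved under pics/ and viewed, at most 10 in all, crops included, and the job is handed in when it is done.

```bash
ls; mkdir -p pics; cat > h.py <<'E'
import numpy as np, cv2
from scipy.spatial.transform import Rotation as R
from workcell import arm, imaging, cut_out
def cam(name, st=None):
    c=imaging.get_calibration(name); f=192/np.tan(np.radians(c["fov_y"])/2)
    if "hand_eye" in c:
        T=np.eye(4); T[:3,:3]=R.from_quat(st["tool_rot"]).as_matrix(); T[:3,3]=st["ee_pos"]; T=T@np.array(c["hand_eye"])
    else:
        T=np.eye(4); r=np.array(c["rotation"]); T[:3,:3]=r if r.shape==(3,3) else R.from_quat(r).as_matrix(); T[:3,3]=c["position"]
    K=np.array([[f,0,c["cx"]],[0,f,c["cy"]],[0,0,1]]); return K,np.array([c["k1"],0,0,0.]),T
def rays(C,px):
    K,d,T=C; n=cv2.undistortPointsIter(np.array(px,float).reshape(-1,1,2),K,d,None,None,(3,50,1e-9)).reshape(-1,2)
    return np.c_[n[:,0],-n[:,1],-np.ones(len(n))]
def world(C,px,depth):
    return (rays(C,px)*np.array(depth).reshape(-1,1))@C[2][:3,:3].T+C[2][:3,3]
def atz(C,px,z):
    v=rays(C,px)@C[2][:3,:3].T; o=C[2][:3,3]; return o+v*((z-o[2])/v[:,2])[:,None]
def proj(C,P):
    p=(np.atleast_2d(P)-C[2][:3,3])@C[2][:3,:3]; n=p*[1,-1,-1]
    return cv2.projectPoints(n,np.zeros(3),np.zeros(3),C[0],C[1])[0].reshape(-1,2)
def mw(C,m,dep):
    v,u=np.nonzero(m&(dep>0)); return world(C,np.c_[u,v],dep[v,u])
def save(n,im,s=1):
    cv2.imwrite("pics/"+n+".png",cv2.resize(im[...,::-1],None,fx=s,fy=s,interpolation=cv2.INTER_CUBIC))
E
python3 - <<'E'
from h import *
for n in ["scene","side"]:
    im,d=imaging.grab_frame(n); C=cam(n); save(n,im,1.5); np.save(n+"_d.npy",d)
    print(n,C[2][:3,3].round(3))
    for t in ["stand","turnbutton","plaque","wedge","spare_block","bench_plate"]:
        for o in cut_out(n,t)[:4]:
            P=mw(C,o["mask"],d); print(t,round(o["confidence"],2),o["bbox"],np.median(P,0).round(3) if len(P) else None, P[:,2].max().round(3) if len(P) else None)
print(arm.state())
E
```

```text
pics
scene [1.118 0.234 0.841]
stand 0.7 [204.8, 183.1, 242.5, 204.5] [ 0.506 -0.247  0.011] 0.055
stand 0.56 [285.8, 227.1, 390.5, 301.2] [0.548 0.143 0.025] 0.055
stand 0.3 [333.1, 264.6, 358.3, 274.0] [0.553 0.169 0.05 ] 0.055
turnbutton 0.44 [333.7, 261.8, 360.5, 274.0] [0.552 0.169 0.048] 0.055
plaque 0.84 [343.2, 246.6, 369.7, 266.7] [0.499 0.169 0.035] 0.039
wedge 0.67 [233.5, 118.3, 252.5, 148.3] [ 0.218 -0.381  0.013] 0.055
wedge 0.56 [205.7, 183.3, 245.5, 205.1] [ 0.508 -0.249  0.013] 0.055
wedge 0.46 [162.4, 121.8, 184.1, 138.5] [ 0.353 -0.555  0.014] 0.055
spare_block 0.58 [175.1, 237.5, 204.1, 256.7] [ 0.701 -0.205  0.02 ] 0.024
bench_plate 0.82 [322.1, 235.8, 383.4, 291.6] [0.539 0.179 0.032] 0.055
side [ 0.466 -0.998  1.059]
stand 0.77 [248.0, 110.5, 305.0, 170.4] [0.531 0.111 0.016] 0.056
stand 0.32 [250.5, 111.9, 295.0, 145.9] [0.526 0.158 0.033] 0.056
stand 0.29 [260.3, 119.9, 274.8, 133.2] [0.498 0.17  0.035] 0.041
plaque 0.52 [195.3, 271.7, 282.7, 303.3] [ 0.425 -0.455  0.023] 0.03
plaque 0.5 [264.4, 122.8, 273.1, 135.3] [0.498 0.166 0.036] 0.041
wedge 0.83 [199.3
[... 444 characters left out ...]
.25823458,  0.68906597, -0.19457594,  1.56530084,  0.15730217,
        0.90251005, -0.21509097]), 'dq': array([ 5.21296273e-04,  1.54621451e-03, -8.94043219e-04,  1.09950898e-03,
       -2.62118329e-04,  1.12357100e-03,  9.96615957e-05]), 'joint_efforts': array([-2.90416901e-04, -5.39423203e+01, -1.26620360e+00, -1.58851987e+01,
        1.00268674e-02,  1.66408347e-03, -1.08472386e-05]), 'ee_pos': array([0.17197199, 0.60089235, 0.30393713]), 'tool_rot': array([1.38922951e-01, 9.90303192e-01, 4.83383271e-05, 1.12001376e-05]), 'ft_force': array([-0.49081257,  0.2670522 ,  0.08947768]), 'torque': array([ 0.00540969,  0.05072671, -0.03426608]), 'gripper_force': 0.0, 'width': 0.08542166781476926}
```

View pics/scene.png

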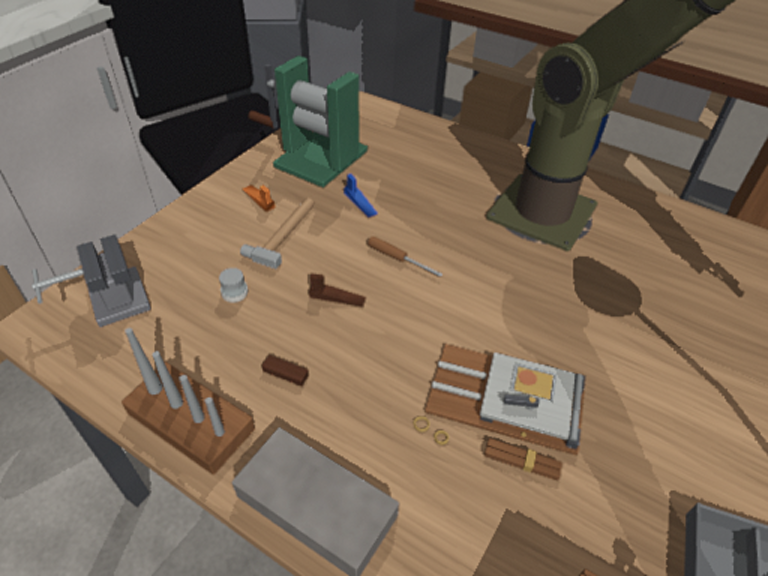

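View pics/side.png

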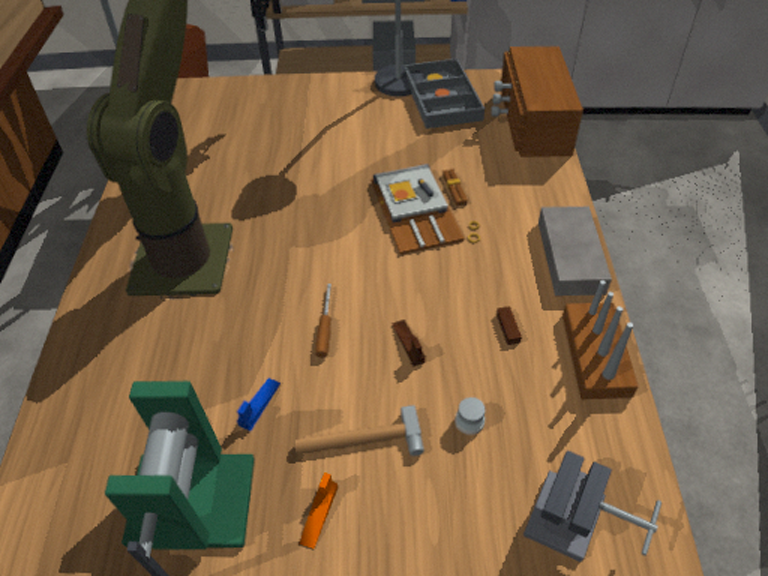

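The wedge candidates in the 1.5x scene picture are the dark brown one with a fin at (335,292), the blue one at (360,196), the orange one at (258,196) and the plain dark block at (285,370). I choose the brown one at world (0.51,-0.25). The stand is at (505,400), with its channel facing world -y and the turnbutton at (520,398). Next is a wrist view over the stand.

```bash
python3 - <<'E'
from h import *
print(np.array(imaging.get_calibration("wrist")["hand_eye"]).round(3), imaging.get_calibration("wrist")["fov_y"])
# stand axis estimate from scene plaque->..., wedge axis
for n in ["scene","side"]:
    im,d=imaging.grab_frame(n);C=cam(n)
    for o in cut_out(n,"wedge"):
        P=mw(C,o["mask"],d)
        if np.linalg.norm(np.median(P,0)[:2]-[.505,-.25])<.03:
            P=P[P[:,2]>.004]; q=P[:,:2]-P[:,:2].mean(0); print(n,"wedge",P[:,:2].mean(0).round(3),np.linalg.svd(q,full_matrices=False)[2][0].round(3),"fin",P[P[:,2]>.045].mean(0).round(3))
    for o in cut_out(n,"bench_plate")[:1]:
        P=mw(C,o["mask"],d); P=P[abs(P[:,2]-.032)<.004]; r=cv2.minAreaRect(P[:,:2].astype(np.float32)); print(r)
E
```

```text
[[ 0.     0.957  0.291  0.074]
 [ 1.    -0.     0.     0.   ]
 [ 0.     0.291 -0.957 -0.07 ]
 [ 0.     0.     0.     1.   ]] 64.9749668638847
scene wedge [ 0.506 -0.248] [-0.413  0.911] fin [ 0.514 -0.274  0.051]
((0.5177604556083679, 0.17325690388679504), (0.13381418585777283, 0.14194540679454803), 14.646489143371582)
side wedge [ 0.5   -0.253] [ 0.303 -0.953] fin [ 0.511 -0.28   0.052]
((0.5181508660316467, 0.174504816532135), (0.12843839824199677, 0.15609009563922882), 14.34337329864502)
```

```bash
python3 -m inch '[[[0.41,-0.54,0.03],[0,0,-0.661],0],[[0.41,-0.54,0.03],[0,0,-0.661],0],[[0.41,-0.54,0.03],[0,0,-0.661],0],[[0.41,-0.54,0.03],[0,0,-0.661],0],[[0.41,-0.54,0.03],[0,0,-0.661],0],[[0.41,-0.54,0.03],[0,0,-0.661],0],[[0.41,-0.54,0.03],[0,0,-0.661],0],[[0.41,-0.54,0.03],[0,0,-0.661],0],[[0.41,-0.54,0.03],[0,0,-0.661],0],[[0.41,-0.54,0.03],[0,0,-0.661],0]]'
python3 -m inch '[[[0,0,0],[0,0,0],255],[[0,0,0],[0,0,0],255],[[0,0,0],[0,0,0],255],[[0,0,0],[0,0,0],255],[[0,0,0],[0,0,0],255]]' 40
python3 - <<'E'
from h import *
st=arm.state(); print(st["ee_pos"].round(3),st["tool_rot"].round(3),st["ft_force"].round(2))
im,d=imaging.grab_frame("wrist"); C=cam("wrist",st); save("w1",im,1.5)
np.savez("w1.npz",im=im,d=d,T=C[2])
for t in ["stand","bench_plate","turnbutton","plaque"]:
    for o in cut_out("wrist",t)[:2]:
        P=mw(C,o["mask"],d); print(t,round(o["confidence"],2),o["bbox"],np.median(P,0).round(4))
        if t=="bench_plate":
            Q=P[abs(P[:,2]-.032)<.004]; print(cv2.minAreaRect(Q[:,:2].astype(np.float32)))
        if t in("turnbutton","plaque"):
            Q=P[P[:,2]>.042] if t=="turnbutton" else P
            if len(Q): print(cv2.minAreaRect(Q[:,:2].astype(np.float32)),np.median(Q[:,2]))
E
```

```text
time: 2.0
ee_pos: [0.4751, 0.2015, 0.3264]
tool_rot: [0.612, 0.791, 0.0, 0.0]
ft_force: [0.7, 0.3, 0.3]
width: 0.0856
gripper_force: 0.0
time: 2.5
ee_pos: [0.4733, 0.2044, 0.326]
tool_rot: [0.611, 0.792, 0.0, -0.0]
ft_force: [-0.1, 1.1, -0.3]
width: 0.0123
gripper_force: 0.0
[0.473 0.204 0.326] [ 0.611  0.792  0.    -0.   ] [-0.06  1.1  -0.33]
stand 0.74 [223.8, 115.6, 342.0, 292.7] [0.5215 0.1887 0.0322]
bench_plate 0.74 [231.4, 138.3, 341.0, 242.4] [0.5276 0.1878 0.0328]
((0.5178937911987305, 0.17187170684337616), (0.1303786039352417, 0.14176978170871735), 14.69468879699707)
turnbutton 0.84 [296.1, 180.9, 320.9, 229.5] [0.5488 0.1695 0.0513]
((0.5500215291976929, 0.1676637977361679), (0.01224721223115921, 0.05710991099476814), 26.0031795501709) 0.05153416445139558
plaque 0.95 [248.7, 169.5, 287.9, 213.8] [0.4966 0.1713 0.0357]
((0.4967900812625885, 0.16868047416210175), (0.04999130964279175, 0.06233707442879677), 14.18532657623291) 0.03571886228274068
```

View pics/w1.png

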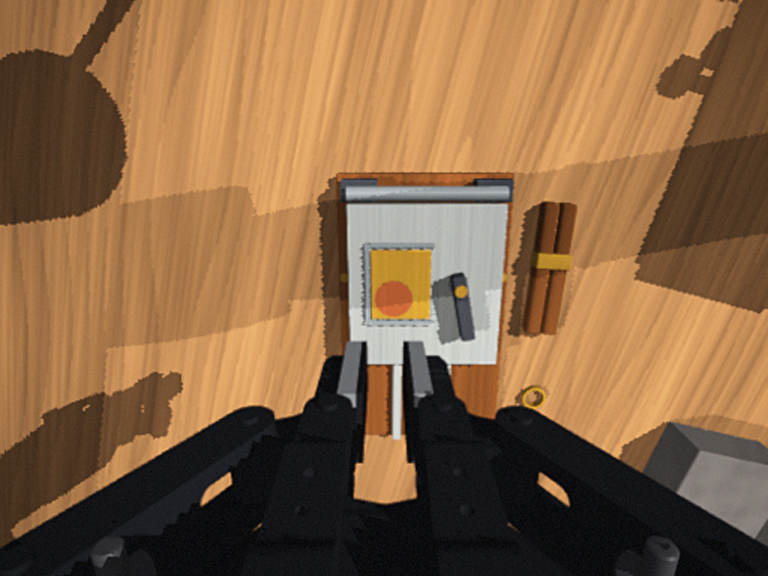

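```bash
cat > frame.py <<'E'
from h import *
th=np.radians(104.4); ex=np.array([np.cos(th),np.sin(th)]); ey=np.array([-ex[1],ex[0]])
O=np.array([0.5179,0.1719])+0.004*ex
def s2w(x,y): return O+x*ex+y*ey
def w2s(p): q=np.asarray(p)[...,:2]-O; return np.stack([q@ex,q@ey],-1)
E
python3 - <<'E'
from frame import *
print("O",O,ex,ey,"plaque",w2s([.4968,.1687]),"bar c",w2s([.5500,.1677]),"pivot",s2w(0,-.027))
z=np.load("w1.npz"); C=cam("wrist",arm.state()); C=(C[0],C[1],z["T"])
o=cut_out("wrist","turnbutton")[0]; P=mw(C,o["mask"],z["d"]); P=P[P[:,2]>.046]; S=w2s(P)
print(S.min(0),S.max(0)); b=cv2.boxPoints(cv2.minAreaRect(P[:,:2].astype(np.float32))); print(w2s(b))
# rails: points at z .017
v,u=np.mgrid[:384,:512]; A=world(C,np.c_[u.ravel(),v.ravel()],z["d"].ravel()); s=w2s(A); m=(abs(A[:,2]-.017)<.003)&(s[:,0]>-.15)&(s[:,0]<-.085)&(abs(s[:,1])<.04); s=s[m]
for g in (1,-1): 
    k=s[s[:,1]*g>0]; print("rail",g,len(k),np.percentile(k[:,1],[5,50,95]))
    f=np.polyfit(k[:,0],k[:,1],1); print("slope",f)
E
```

```text
O [0.51690524 0.17577433] [-0.24868989  0.96858316] [-0.96858316 -0.24868989] plaque [-0.00185211  0.02123291] bar c [-0.01605099 -0.03004702] pivot [0.54305699 0.18248896]
[-0.04435045 -0.04029246] [ 0.01240896 -0.01904113]
[[ 0.01064835 -0.01831706]
 [-0.04529448 -0.02980376]
 [-0.04283118 -0.04180069]
 [ 0.01311165 -0.03031399]]
rail 1 238 [0.01838073 0.02222113 0.02589047]
slope [0.013818   0.02380534]
rail -1 9 [-0.02742629 -0.02707401 -0.02548652]
slope [ 0.19003414 -0.00963935]
```

The wrist view shows the plate with the turnbutton at (462,305), its arm about 0.2 rad short of pointing to the front, the plaque at (400,285) and the rails at (395,400). Everything agrees with the sizes given. I'll work out the pushing waypoints next.

```bash
python3 - <<'E'
from frame import *
st=arm.state(); p=st["ee_pos"]; print(p,st["width"])
r=R.from_quat(st["tool_rot"]).as_matrix(); print(r.round(4))
for n,(x,y) in dict(A=(-33,-67),B=(-38,-47),C=(-39,-22),D=(-28,-13),E=(-16,-8.5)).items():
    w=s2w(x/1e3,y/1e3); print(n,w.round(4),((w-p[:2])/.8).round(4), "fromA",((w-s2w(-.033,-.067))/.8).round(4))
print("z to .16",(.16-p[2])/.8)
E
```

```text
[0.47390816 0.20329255 0.32601811] -0.0004347426066946723
[[-0.2515  0.9679  0.    ]
 [ 0.9679  0.2515  0.    ]
 [ 0.      0.     -1.    ]]
A [0.59   0.1605] [ 0.1451 -0.0535] fromA [0. 0.]
B [0.5719 0.1507] [ 0.1225 -0.0658] fromA [-0.0227 -0.0123]
C [0.5479 0.1435] [ 0.0925 -0.0748] fromA [-0.0526 -0.0213]
D [0.5365 0.1519] [ 0.0782 -0.0643] fromA [-0.0669 -0.0107]
E [0.5291 0.1624] [ 0.069  -0.0511] fromA [-0.0761  0.0024]
z to .16 -0.20752263363575263
```

```bash
python3 -m inch '[[[0.145,-0.053,-0.1],[0,0,0],255],[[0.145,-0.053,-0.2075],[0,0,0],255],[[0.145,-0.053,-0.2075],[0,0,0],255],[[0.145,-0.053,-0.2075],[0,0,0],255],[[0.145,-0.053,-0.2075],[0,0,0],255],[[0.145,-0.053,-0.2075],[0,0,0],255],[[0.145,-0.053,-0.2075],[0,0,0],255],[[0.145,-0.053,-0.2075],[0,0,0],255]]'
python3 - <<'E'
from frame import *
st=arm.state(); p=st["ee_pos"]; print(p,w2s(p),st["ft_force"])
im,d=imaging.grab_frame("side"); C=cam("side"); v,u=np.mgrid[:384,:512]
A=world(C,np.c_[u.ravel(),v.ravel()],d.ravel()); m=(np.linalg.norm(A[:,:2]-p[:2],axis=1)<.03)&(A[:,2]>.055)&(A[:,2]<.16)
Q=A[m]; S=w2s(Q)-w2s(p); print(len(Q),"tip z",np.percentile(Q[:,2],[0,1,3,10]))
k=Q[:,2]<.115; print(S[k].min(0),S[k].max(0))
E
```

```text
time: 3.6
ee_pos: [0.5901, 0.162, 0.1624]
tool_rot: [0.611, 0.791, 0.002, 0.001]
ft_force: [-0.1, -0.9, -0.5]
width: 0.0001
gripper_force: 0.0
[0.59012243 0.16200157 0.16242685] [-0.03154844 -0.06749179] [-0.11496614 -0.87434325 -0.49783251]
171 tip z [0.0878347  0.09273225 0.09587994 0.10567944]
[-0.01430574 -0.01305277] [0.00968882 0.01372685]
```

```bash
python3 -m inch '[[[0,0,-0.03],[0,0,0],255],[[0,0,-0.058],[0,0,0],255],[[0,0,-0.058],[0,0,0],255],[[0,0,-0.058],[0,0,0],255],[[-0.011,-0.007,-0.058],[0,0,0],255],[[-0.023,-0.0135,-0.058],[0,0,0],255],[[-0.03,-0.0165,-0.058],[0,0,0],255],[[-0.03,-0.0165,-0.058],[0,0,0],255]]'
```

```text
time: 4.45
ee_pos: [0.5664, 0.1475, 0.1151]
tool_rot: [0.612, 0.791, 0.001, 0.001]
ft_force: [0.9, -0.6, 0.8]
width: 0.0002
gripper_force: 0.2
```

```bash
python3 -m inch '[[[-0.01,-0.003,0],[0,0,0],255],[[-0.0225,-0.006,0],[0,0,0],255],[[-0.030,0.000,0],[0,0,0],255],[[-0.037,0.005,0],[0,0,0],255],[[-0.042,0.012,0],[0,0,0],255],[[-0.0465,0.018,0],[0,0,0],255],[[-0.0465,0.018,0],[0,0,0],255],[[-0.0465,0.018,0],[0,0,0],255]]'; python3 - <<'E'
from frame import *
st=arm.state(); print(w2s(st["ee_pos"])*1e3,st["ee_pos"])
im,d=imaging.grab_frame("wrist"); C=cam("wrist",st); save("w2",im[100:384,130:420],2)
for o in cut_out("wrist","turnbutton")[:2]:
    P=mw(C,o["mask"],d);P=P[abs(P[:,2]-.051)<.004]; print(o["confidence"],o["bbox"],w2s(cv2.boxPoints(cv2.minAreaRect(P[:,:2].astype(np.float32)))).round(4))
E
```

```text
time: 5.25
ee_pos: [0.5278, 0.1621, 0.1133]
tool_rot: [0.612, 0.791, -0.001, -0.001]
ft_force: [-2.3, -3.6, 0.6]
width: 0.0
gripper_force: 1.3
[-15.95203157  -7.11659519] [0.52776536 0.16209329 0.1132673 ]
0.83 [201.1, 194.0, 322.4, 234.6] [[ 0.0086  0.0182]
 [-0.0038  0.0187]
 [-0.0062 -0.0382]
 [ 0.0062 -0.0388]]
```

The turnbutton now lies at about 1.6 rad. I'll back off, lift and move over the wedge.

```bash
python3 -m inch '[[[0.006,-0.023,0],[0,0,0],255],[[0.006,-0.023,0.06],[0,0,0],255],[[0.006,-0.023,0.12],[0,0,0],100],[[-0.039,-0.478,0.196],[0,0,0],0],[[-0.039,-0.478,0.196],[0,0,0],0],[[-0.039,-0.478,0.196],[0,0,0],0],[[-0.039,-0.478,0.196],[0,0,0],0],[[-0.039,-0.478,0.196],[0,0,0],0],[[-0.039,-0.478,0.196],[0,0,0],0],[[-0.039,-0.478,0.196],[0,0,0],0]]'
python3 -m inch '[[[0,-0.05,0],[0,0,0],0],[[0,-0.05,0],[0,0,0],0],[[0,-0.05,0],[0,0,0],0],[[0,-0.05,0],[0,0,0],0]]'
cat > wl.py <<'E'
from frame import *
import sys
st=arm.state(); print(st["ee_pos"].round(4),st["tool_rot"].round(4))
im,d=imaging.grab_frame("wrist"); C=cam("wrist",st)
o=sorted(cut_out("wrist","wedge"),key=lambda o:-o["confidence"]); 
for q in o: print(round(q["confidence"],2),q["bbox"])
P=mw(C,o[0]["mask"],d); P=P[P[:,2]>.002]
F=P[P[:,2]>.049]; print("fin",cv2.minAreaRect(F[:,:2].astype(np.float32)),F.mean(0),len(F))
B=P[P[:,2]<.03]; print("body",cv2.minAreaRect(B[:,:2].astype(np.float32)),len(B))
save(sys.argv[1],im[:300,60:460],2)
np.savez(sys.argv[1],P=P)
E
python3 wl.py w3
```

```text
time: 6.35
ee_pos: [0.5007, -0.2011, 0.2678]
tool_rot: [0.611, 0.791, 0.001, 0.001]
ft_force: [1.8, -0.5, -0.2]
width: 0.0853
gripper_force: 0.0
time: 6.75
ee_pos: [0.5006, -0.2381, 0.267]
tool_rot: [0.611, 0.792, 0.001, -0.0]
ft_force: [0.4, 0.7, 0.0]
width: 0.0856
gripper_force: 0.0
[ 0.5006 -0.2381  0.267 ] [ 6.109e-01  7.917e-01  1.100e-03 -1.000e-04]
0.74 [0.0, 169.0, 34.5, 241.6]
0.72 [235.5, 115.7, 265.7, 223.7]
0.59 [67.0, 355.5, 95.7, 383.7]
fin ((0.0, 0.0), (0.0, 0.0), 0.0) [nan nan nan] 0
body ((0.22042427957057953, -0.36409905552864075), (0.09519415348768234, 0.030306704342365265), 65.98150634765625) 1163wl.py:8: RuntimeWarning: Mean of empty slice.
  F=P[P[:,2]>.049]; print("fin",cv2.minAreaRect(F[:,:2].astype(np.float32)),F.mean(0),len(F))
  ret = um.true_divide(
```

```bash
sed -i 's/key=lambda o:.*/key=lambda o:abs(o["bbox"][0]-240))/' wl.py; python3 wl.py w3b
```

```text
[ 0.5005 -0.238   0.267 ] [ 6.106e-01  7.919e-01  7.000e-04 -2.000e-04]
0.91 [232.4, 112.4, 267.2, 227.6]
0.85 [67.7, 355.9, 98.7, 383.9]
0.57 [0.0, 170.1, 34.0, 242.7]
fin ((0.5103914737701416, -0.2775609791278839), (0.01193521823734045, 0.02561643347144127), 20.582237243652344) [ 0.51020941 -0.27670847  0.05431822] 294
body ((0.4979385435581207, -0.2440895438194275), (0.02597244828939438, 0.11789029836654663), 20.478191375732422) 2102
```

View pics/w3b.png

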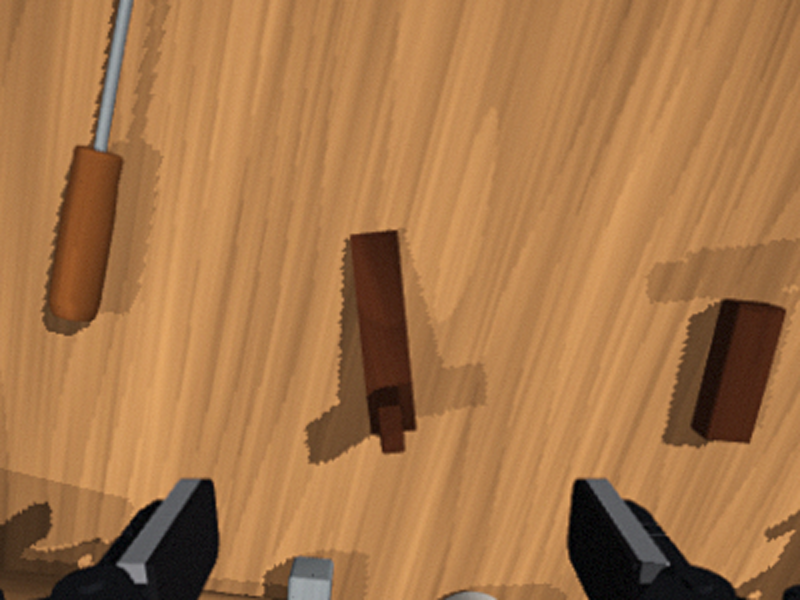

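View pics/w2.png

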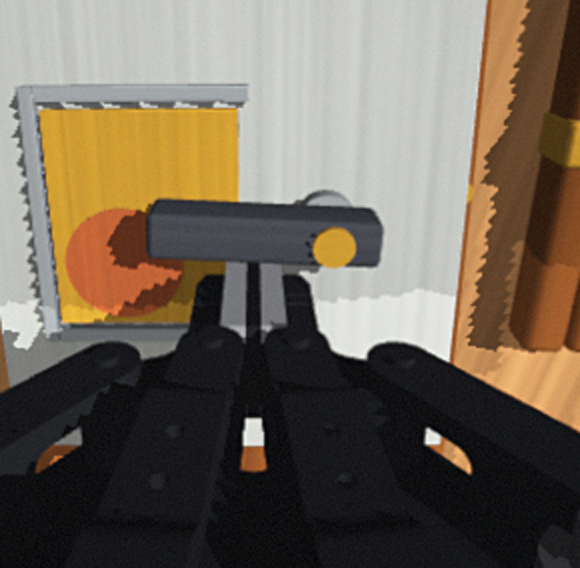

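The turnbutton lies square across the plaque: in w2 the bar runs (150,230) to (380,240) with the plaque still between its ledges. The w3b close view shows the plain dark wedge, nose at (375,235) and fin at (392,428), and the block without a fin at (740,370). The fin top at z = 0.054 agrees with the text, so I'll grasp it.

```bash
python3 -m inch '[[[0.0122,-0.0494,-0.06],[0,0,0.064],0],[[0.0122,-0.0494,-0.12],[0,0,0.064],0],[[0.0122,-0.0494,-0.17],[0,0,0.064],0],[[0.0122,-0.0494,-0.2],[0,0,0.064],0],[[0.0122,-0.0494,-0.2125],[0,0,0.064],0],[[0.0122,-0.0494,-0.2125],[0,0,0.064],0],[[0.0122,-0.0494,-0.2125],[0,0,0.064],0]]'
```

```text
time: 7.65
ee_pos: [0.5104, -0.2797, 0.0983]
tool_rot: [0.571, 0.821, 0.0, 0.001]
ft_force: [0.8, 0.0, 0.7]
width: 0.0854
gripper_force: 0.0
```

```bash
python3 -m inch '[[[0,0,0],[0,0,0],255],[[0,0,0],[0,0,0],255],[[0,0,0],[0,0,0],255],[[0,0,0],[0,0,0],255],[[0,0,0],[0,0,0],255],[[0,0,0],[0,0,0],255],[[0,0,0],[0,0,0],255]]' 80
```

```text
time: 8.35
ee_pos: [0.5096, -0.2797, 0.0973]
tool_rot: [0.571, 0.821, 0.0, 0.0]
ft_force: [-0.7, -0.3, 3.8]
width: 0.0106
gripper_force: 78.1
```

```bash
python3 -m inch '[[[0,0,0.04],[0,0,0],255],[[0,0,0.075],[0,0,0],255],[[0.0667,0.3454,0.075],[0,0,-0.067],255],[[0.0667,0.3454,0.075],[0,0,-0.067],255],[[0.0667,0.3454,0.075],[0,0,-0.067],255],[[0.0667,0.3454,0.075],[0,0,-0.067],255],[[0.0667,0.3454,0.075],[0,0,-0.067],255],[[0.0667,0.3454,0.075],[0,0,-0.067],255],[[0.0667,0.3454,0.075],[0,0,-0.067],255],[[0.0667,0.3454,0.075],[0,0,-0.067],255]]'
cat > wl2.py <<'E'
from frame import *
import sys
st=arm.state(); p=st["ee_pos"]; r=R.from_quat(st["tool_rot"]); print("TCP",p.round(4),"stand mm",(w2s(p)*1e3).round(1),"toolx deg",np.degrees(np.arctan2(*r.apply([1,0,0])[1::-1])).round(2),"z axis",r.apply([0,0,1]).round(4))
for n in sys.argv[2:]:
    im,d=imaging.grab_frame(n); C=cam(n,st)
    for q in cut_out(n,"wedge"):
        P=mw(C,q["mask"],d); m=np.median(P,0)
        if np.linalg.norm(m[:2]-p[:2])>.1: continue
        S=np.c_[w2s(P),P[:,2]]*1e3
        print(n,round(q["confidence"],2),q["bbox"],"max",np.percentile(S,98,axis=0).round(1),"min",np.percentile(S,2,axis=0).round(1))
        x=S[:,0]; nose=x.max(); 
        for a in range(0,80,15):
            k=(x<nose-a)&(x>nose-a-15)
            if k.sum()>5: print("  ",a,"y mid",((np.percentile(S[k,1],3)+np.percentile(S[k,1],97))/2).round(1),"w",np.ptp(S[k,1]).round(1),"z",np.median(S[k,2]).round(1))
    save(sys.argv[1]+n,im,1.5)
E
python3 wl2.py w4 wrist side
```

```text
time: 9.35
ee_pos: [0.5626, -0.0025, 0.1567]
tool_rot: [0.613, 0.79, -0.0, -0.0]
ft_force: [-0.9, -0.7, -1.2]
width: 0.0109
gripper_force: 78.1
TCP [ 0.5626 -0.0025  0.1567] stand mm [-1.841e+02  1.000e-01] toolx deg 104.39 z axis [-6.e-04 -1.e-04 -1.e+00]
side 0.7 [284.1, 141.2, 295.2, 159.9] max [-132.5   15.2  115. ] min [-201.7   -8.6   12.7]
   45 y mid 13.7 w 1.1 z 67.2
   75 y mid 9.3 w 13.1 z 69.1
```

View pics/w4wrist.png

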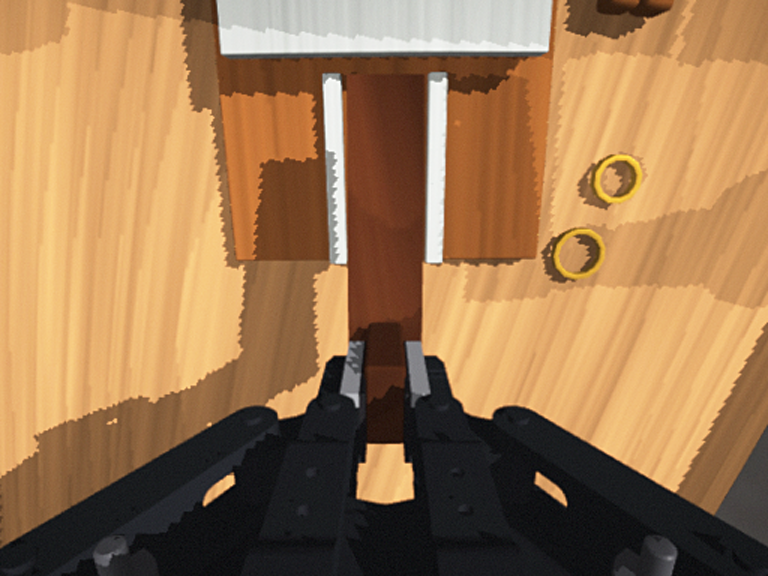

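The wedge is held straight, nose at (385,73), midway between the rails at (335,165) and (436,165). I'll measure the nose, the rails and the plate edge from this depth.

```bash
cat > m.py <<'E'
from frame import *
st=arm.state(); p=st["ee_pos"]; im,d=imaging.grab_frame("wrist"); C=cam("wrist",st)
v,u=np.mgrid[:384,:512]; A=world(C,np.c_[u.ravel(),v.ravel()],d.ravel()); S=np.c_[w2s(A),A[:,2]]*1e3; c=im.reshape(-1,3).astype(int)
dark=(c.sum(1)<200)&(c[:,0]>1.6*c[:,2]); t=w2s(p)*1e3; print("TCP",t,p[2])
m=dark&(abs(S[:,1]-t[1])<25)&(S[:,0]>t[0]+20)&(S[:,0]<t[0]+115)&(S[:,2]<p[2]*1e3-40)&(S[:,2]>p[2]*1e3-105); W=S[m]
print("nose x-tcp",np.percentile(W[:,0],99.5)-t[0])
for a in (30,50,70,85):
    k=abs(W[:,0]-t[0]-a)<5; print(a,k.sum(),"ymid",(np.percentile(W[k,1],[2,98]).mean()).round(1),np.ptp(W[k,1]).round(1),"z-tcp",(np.median(W[k,2])-p[2]*1e3).round(1))
b=(c.min(1)>150)&(np.ptp(c,axis=1)<40)&(abs(S[:,2]-17)<4)&(S[:,0]<-85)&(S[:,0]>-160)
for g in(1,-1):
    k=b&(S[:,1]*g>5)&(S[:,1]*g<40); print("rail",g,k.sum(),np.percentile(S[k,1],[3,97]),"x",np.percentile(S[k,0],[1,99]),"slope",np.polyfit(S[k,0],S[k,1],1)[0],"z",np.median(S[k,2]))
k=(abs(S[:,2]-32)<4)&(abs(S[:,1])<50)&(S[:,0]>-100); print("plate edge",np.percentile(S[k,0],1),np.median(S[k,2]),"board z",np.median(S[(abs(S[:,1])<60)&(abs(S[:,1])>40)&(S[:,0]>-140)&(S[:,0]<-100),2]))
E
python3 m.py
```

```text
TCP [-186.82257658    0.95312878] 0.15694413618783015
nose x-tcp 95.99870689325866
30 501 ymid 0.5 24.5 z-tcp -79.6
50 618 ymid 0.1 25.9 z-tcp -83.3
70 612 ymid -4.8 17.8 z-tcp -87.7
85 815 ymid -2.8 25.3 z-tcp -90.6
rail 1 1173 [18.67433988 26.15149739] x [-158.82717882  -85.61566723] slope 0.019681808645149925 z 17.35379346212232
rail -1 1304 [-26.94185809 -19.6113263 ] x [-159.08929154  -85.72431545] slope 0.009365417123134321 z 17.452109796493822
plate edge -75.50987725839458 32.34945742829548 board z 10.418038391524318
```

```bash
python3 -m inch '[[[0,0,-0.02],[0,0,0.015],255],[[0,0,-0.04],[0,0,0.015],255],[[0,0,-0.052],[0,0,0.015],255],[[0,0,-0.058],[0,0,0.015],255],[[0,0,-0.061],[0,0,0.015],255],[[0,0,-0.061],[0,0,0.015],255],[[0,0,-0.061],[0,0,0.015],255],[[0,0,-0.061],[0,0,0.015],255]]'; python3 m.py
```

```text
time: 10.4
ee_pos: [0.5631, -0.0033, 0.1087]
tool_rot: [0.604, 0.797, 0.0, 0.0]
ft_force: [0.2, 0.1, -1.4]
width: 0.011
gripper_force: 78.1
TCP [-184.97644725   -0.21779908] 0.10871423042852184
nose x-tcp 112.65505743081152
30 562 ymid -0.5 37.8 z-tcp -80.6
50 689 ymid -0.2 38.2 z-tcp -84.5
70 911 ymid -0.3 37.6 z-tcp -88.1
85 1114 ymid 0.0 37.8 z-tcp -91.1
rail 1 2069 [18.92096289 26.24974885] x [-158.26023465  -85.54469724] slope -0.007422309803607208 z 17.347458675388893
rail -1 2100 [-26.92134138 -19.58694018] x [-159.21219795  -85.68003544] slope 0.01281853409028806 z 17.450842683715372
plate edge -75.63775250106305 32.20933636917335 board z 10.443526541076636
```

```bash
python3 -m inch '[[[0,0,-0.001],[0,0,0],255],[[0,0,-0.002],[0,0,0],255],[[0,0,-0.002],[0,0,0],255],[[0,0,-0.002],[0,0,0],255]]'; python3 -m inch '[[[-0.005,0.019,0],[0,0,0],255],[[-0.01,0.038,0],[0,0,0],255],[[-0.0125,0.048,0],[0,0,0],255],[[-0.0125,0.048,0],[0,0,0],255],[[-0.0125,0.048,0],[0,0,0],255]]'; python3 wl2.py w5 wrist
```

```text
time: 10.85
ee_pos: [0.563, -0.0034, 0.1072]
tool_rot: [0.604, 0.797, 0.0, 0.0]
ft_force: [-0.2, 0.0, 6.0]
width: 0.0104
gripper_force: 79.1
time: 11.35
ee_pos: [0.553, 0.0373, 0.1072]
tool_rot: [0.604, 0.797, 0.001, 0.0]
ft_force: [-1.3, 2.2, 7.2]
width: 0.0108
gripper_force: 79.2
TCP [0.553  0.0373 0.1072] stand mm [-143.1   -0.5] toolx deg 105.73 z axis [ 0.0013  0.0018 -1.    ]
wrist 0.92 [230.4, 108.2, 284.7, 290.4] max [-76.8  12.1  65.2] min [-150.2  -12.5   20.4]
   0 y mid 0.2 w 27.0 z 21.9
   15 y mid -0.1 w 27.2 z 24.7
   30 y mid -0.3 w 25.7 z 27.7
   45 y mid -0.6 w 26.1 z 31.6
   60 y mid 0.2 w 30.1 z 64.4
   75 y mid -1.1 w 10.2 z 64.3
```

View pics/w5wrist.png

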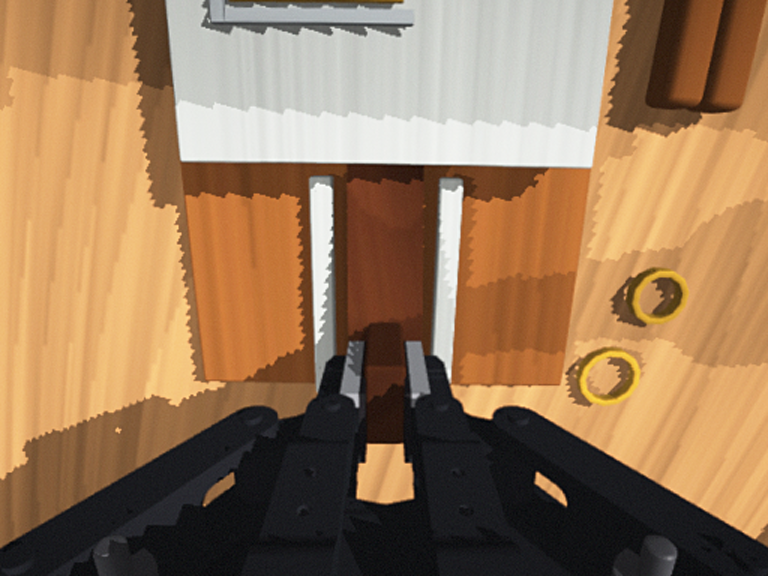

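The wedge lies straight in the channel with its nose about 28 mm past the edge. I'll advance 26 mm more.

```bash
python3 -m inch '[[[-0.002,0.008,0],[0,0,0],255],[[-0.004,0.0155,0],[0,0,0],255],[[-0.0055,0.021,0],[0,0,0],255],[[-0.007,0.0265,0],[0,0,0],255],[[-0.0081,0.0315,0],[0,0,0],255],[[-0.0081,0.0315,0],[0,0,0],255],[[-0.0081,0.0315,0],[0,0,0],255]]'; cat > pl.py <<'E'
from frame import *
import subprocess
for n in ("wrist","scene"):
    st=arm.state(); im,d=imaging.grab_frame(n); C=cam(n,st)
    v,u=np.mgrid[:384,:512]; A=world(C,np.c_[u.ravel(),v.ravel()],d.ravel()); S=np.c_[w2s(A),A[:,2]]*1e3
    k=(d.ravel()>0)&(abs(S[:,2]-33)<7)&(S[:,1]<-32)&(S[:,1]>-60)&(S[:,0]>-73)&(S[:,0]<60)
    f=np.polyfit(S[k,0],S[k,2],1); f=np.polyfit(*S[k][abs(np.polyval(f,S[k,0])-S[k,2])<2][:,[0,2]].T,1); print(n,k.sum(),"angle",-f[0],"z at edge",np.polyval(f,-75))
    for o in cut_out(n,"plaque")[:1]: P=mw(C,o["mask"],d); print("plaque bbox",o["bbox"],(w2s(P).min(0)*1e3).round(1),(w2s(P).max(0)*1e3).round(1))
print(st["ee_pos"],w2s(st["ee_pos"])*1e3,st["ft_force"],R.from_quat(st["tool_rot"]).apply([0,0,1]))
E
python3 pl.py; python3 wl2.py w6 wrist
```

```text
time: 12.15
ee_pos: [0.5476, 0.058, 0.1073]
tool_rot: [0.605, 0.796, -0.0, 0.002]
ft_force: [2.2, -7.2, 5.4]
width: 0.011
gripper_force: 78.9
wrist 9304 angle 0.012634593644510916 z at edge 34.28460399639836
plaque bbox [149.4, 0.3, 270.2, 53.2] [-30.5  -3.8] [-9.2 47.5]
scene 531 angle 0.015919716815517383 z at edge 34.129067318217864
plaque bbox [341.5, 246.0, 367.8, 266.1] [-30.3  -4.8] [30.1 46.4]
[0.54758898 0.05802191 0.10730327] [-121.68375098   -0.43591435] [ 2.36112468 -6.89874327  4.18828407] [ 0.00339473 -0.00325115 -0.99998895]
TCP [0.5476 0.058  0.1073] stand mm [-121.7   -0.4] toolx deg 105.48 z axis [ 0.0034 -0.0032 -1.    ]
wrist 0.63 [231.3, 153.3, 281.3, 295.0] max [-77.9  11.8  65.3] min [-130.2  -12.8   24.6]
   0 y mid -0.1 w 27.2 z 26.2
   15 y mid -0.5 w 27.6 z 29.0
   30 y mid -0.8 w 28.6 z 52.5
   45 y mid -1.0 w 21.0 z 64.5
```

```bash
python3 -m inch '[[[-0.0008,0.003,0],[0,0,0],255],[[-0.0016,0.006,0],[0,0,0],255],[[-0.0016,0.006,0],[0,0,0],255],[[-0.0016,0.006,0],[0,0,0],255],[[-0.0016,0.006,0],[0,0,0],255],[[-0.0016,0.006,0],[0,0,0],255]]'; python3 pl.py; python3 wl2.py w7 wrist
```

```text
time: 13.05
ee_pos: [0.5465, 0.0623, 0.1073]
tool_rot: [0.606, 0.796, -0.0, 0.003]
ft_force: [2.4, -8.3, 4.9]
width: 0.0108
gripper_force: 79.0
wrist 9855 angle 0.01909739293291189 z at edge 35.18684407275337
plaque bbox [148.2, 0.0, 267.4, 64.8] [-30.3  -3.7] [-4.9 46.7]
scene 533 angle 0.023118686362394513 z at edge 34.9163381742049
plaque bbox [339.9, 242.1, 368.2, 269.3] [-30.5  -4.6] [29.8 46.1]
[0.54645927 0.06232437 0.10731405] [-117.23551132   -0.41167675] [ 2.04650324 -8.53657462  5.21437145] [ 0.00369844 -0.00376018 -0.99998609]
TCP [0.5464 0.0623 0.1073] stand mm [-117.2   -0.4] toolx deg 105.45 z axis [ 0.0037 -0.0037 -1.    ]
wrist 0.84 [230.3, 161.0, 280.4, 294.7] max [-78.2  11.7  65.3] min [-125.8  -12.5   25.6]
   0 y mid -0.2 w 25.5 z 27.2
   15 y mid -0.6 w 25.9 z 31.0
   30 y mid 0.1 w 27.7 z 64.4
   45 y mid -0.9 w 10.2 z 64.4
```

View pics/w7wrist.png

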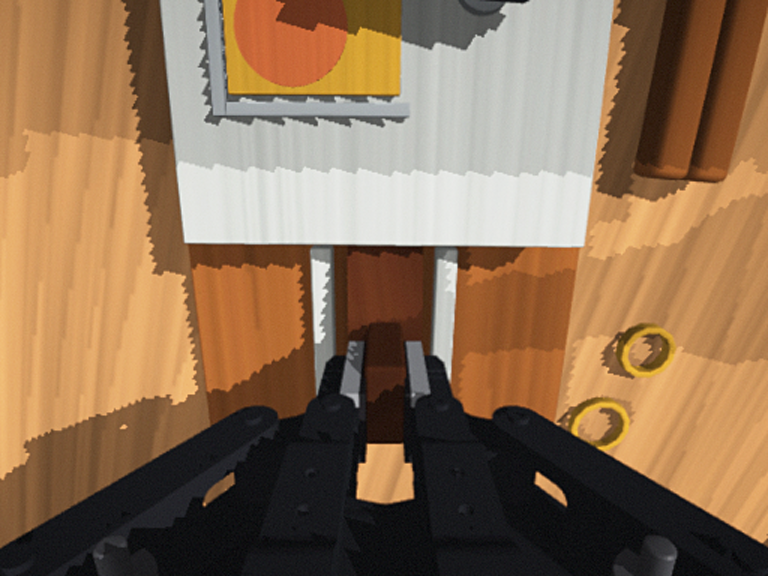

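The plate is about 0.02 rad up, the wedge is flat and centred in the channel, and the fingers are clear of the plate. The bar at (480,0) still lies across the plaque.

```bash
python3 -m inch '[[[0,0,0],[0,0,0],255],[[0,0,0],[0,0,0],255],[[0,0,0],[0,0,0],255]]'; python3 -c "
from h import *; print(arm.hand_in())"
```

```text
time: 13.65
ee_pos: [0.5465, 0.0623, 0.1073]
tool_rot: [0.606, 0.796, -0.0, 0.003]
ft_force: [2.7, -8.3, 5.1]
width: 0.0109
gripper_force: 79.0
the job is handed in; nothing more can be done
None
```

The job is handed in, with no verdict returned: the turnbutton was turned to about 1.6 rad across the plaque, the wedge is held flat in the channel, and the plate's front edge is about 3 mm up (0.019–0.023 rad).

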